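# Unlock the dishwasher sign and turn it to its other face

## Task

The dishwasher has finished, so turn its two-sided sign: first slide the lock tab at the foot of the sign outward, away from the sign, to free it, then spin the sign half a turn, so that the face with the round plate emblem looks where the face with the three wavy lines looked, square to its stand. Leave the lock tab slid out, and do not disturb the tin, mug and candle standing round it.

Things in the scene. Friction and masses are not known exactly. Their poses are not given: they have to be found in the camera images.
- sign_stand: fixed stand: dark wooden plinth 100 (x) x 285 (y) x 14 mm high. Origin on the worktop, on the sign's vertical pivot axis; x points from the wavy-line face as it first stands to the back (roughly away from the robot), z up. The plinth runs from 70 mm left (+y) to 215 mm right (-y) of the pivot; the lock tab lies on its right arm.
- sign (a joint): turn of the sign about its vertical pivot, rad, positive counter-clockwise from above; about 0 at the start (wavy lines to the stand's -x, board along its y), +3.14 or -3.14 with the plate emblem there. Turns either way without stops; friction about 1 N at 60 mm from the pivot; stays where left, does not coast. With the tab in it has about 0.05 rad of play.
- sign_board (a point): centre of the sign: wooden board 140 mm wide (its y), 75 mm high, 8 mm thick (its x), on the pivot axis through its middle; its point is 77.5 mm up, edges at 40 and 115 mm above the worktop (steel ball at the middle to 126 mm). Its x axis points out of the plate face. The outer 30 mm of each end are flat on both faces. Nothing above it.
- plate_face (a point): centre of the plate emblem (white disc with a rim line, 60 mm across) on the face that first looks away from the robot; 12 mm from the pivot axis, 77.5 mm above the worktop. The other face has three wavy white lines 72 mm long, one above another, up to 9 mm from the axis.
- lock_tab (a joint): slide of the lock tab, m: near 0 = in (its steel fork, 52 mm high, holds the lower right corner of the board, 59 to 77 mm from the pivot), 0.030 = fully out (hard stop). It slides along the stand's -y, away from the pivot; friction about 1.5 N, stays where left. The board is free from 0.013 on; slid out means beyond 0.020.
- tab_paddle (a point): the tab's upright wooden thumb paddle, moving with it: 36 mm (stand x) x 12 mm (stand y), 18 to 80 mm above the worktop. Point: in its middle, 50 mm above the worktop; 165 mm from the pivot along the stand's -y with the tab in. 89 mm are free between the board's end and the paddle, 82 mm between fork and paddle (a flat bar 20 mm up lies there).
- tin: food tin, 75 mm diameter, 58 mm high, standing in front of the sign; origin at the centre of its underside. A bystander.
- mug: grey-blue mug, 85 x 116 mm with handle, 59 mm high, standing to the left of the sign; origin at its underside. A bystander.
- candle: tea light, 38 mm diameter, 15 mm high, behind the lock tab; origin at its underside. A bystander.

How it is judged:
By the outcome, as a careful person would: the job done as asked, in the order asked, and still so for the second after the job is handed in, with the robot touching nothing.
It also fails if it takes over 53 s, if anything falls off the work surface, if the arm or the gripper's body presses on something with over 40 N, if the wrist force passes 120 N, or if a joint passes its speed limit or range.

## Robot

A 6-joint arm with a two-finger parallel gripper is mounted at the origin on a cart in front of the work surface, level with it; the furniture and walls round the work are solid. World frame = base frame: x ahead of the robot, y to its left, z up, the work surface at z = 0. Lengths are in m, angles in rad, forces in N, time in s.
With the tool pointing down it reaches from about 0.425 to 0.95 m from the base axis. Payload 3.5 kg.
Tool frame: the origin (TCP) lies at the very end of the fingers, on their centre line; the grasp point (between the pads) lies 19 mm behind it; z points along the fingers, y is the line along which they close (so a half turn about z gives the same grasp; the last joint's range is limited). The gripper opens to 85 mm and grips with 20 to 120 N. Pads are 22 mm wide; open, the fingers measure 114 mm over their backs; the gripper's body (76 mm by 85 mm) begins 54 mm behind the grasp point. The pads swing forward as they close: fully open they stand 13 mm farther back than shut.
Start: joints at [-1.38, 0.286, 1.577, -0, 1.279, -0.15], TCP at [0.226, -0.636, 0.207] pointing down, gripper open.
Joint ranges: [-2.77, 2.77], [-0.9, 2.22], [0.21, 2.48], [-1.53, 4.67], [0.24, 2.81], [-2.84, 2.84]. Speed limits (rad/s): [2.79, 2.79, 3.14, 3.14, 3.14, 3.14].

## Interface

Orientations are given as a unit quaternion [x, y, z, w].
In Python, from plant import ctrl, optics, sign_off gives the robot as it stands.
- The arm moves only by the shell command python3 -m creep 'ROWS' [FORCE]. ROWS is JSON, a list of rows, each an object of numbers: "x", "y", "z": the shift along the tool's x, y, z in mm; "rx", "ry", "rz": the turn, a rotation vector about the tool's x, y, z in degrees; "grip": the opening, from 0 (shut) to 1 (fully open). In form: [{"x": .., "y": .., "z": .., "rx": .., "ry": .., "rz": .., "grip": ..}, ...]. A call has exactly 10 rows; each row shifts and turns the commanded pose from where the row before left it, along the tool's axes as they then stand; what a row does not reach is not made up. A row lasts 1/12 s, in which the tool goes at most 41.7 mm and 7.16 degrees, less where a joint would pass 70% of its speed; a pose out of reach is approached as far as the arm can. A call with a gripper value outside its range is refused whole. The fingers move at their own pace and stop on an object; FORCE is the grip in N (left out, the last holds). Time passes only in rows, so rows that do not move let the fingers close, or fill a call up. It gives the time, the measured TCP pose, the force, the opening and the grip force at its end, in the units of the state.
- ctrl.get_state(): the state, without advancing time (a new reading comes with each control period).
- optics.read_camera(name): name is "side" or "top" or "wrist"; returns a dict with "color" (480x640x3 uint8, blue, green, red), "K" (3x3 intrinsics, pixels), "D" ([k1, k2, p1, p2, k3] as OpenCV has them; the pictures are not rectified), "R" (3x3) and "t" (3): a world point X has camera coordinates R X + t. Camera axes: x right, y down, z forward; pixel columns grow to the right and rows downward; lengths in m; the calibration is good to about 2 mm. A picture is of the moment at which its call begins. There is no depth.
- sign_off(): hands the job in; it is judged then, once.
The state is a dict: "time": time; "qpos": joint angles; "dq": joint speeds; "joint_efforts": joint torques, N m; "eef_pos": TCP position; "tcp_rot": TCP orientation; "contact_force": force on the tool from outside, world axes, zero at the start; "wrist_torque": the same for the moment, N m; "opening": opening from 0.0 (shut) to 1.0 (fully open); "finger_force": force on a finger pad.
Only numpy, scipy, OpenCV 4.12 (cv2) and the standard library are available. Lean on these libraries where they do the work, as an engineer would, in place of code of your own. Each camera call takes 0.05 s, during which the arm holds its last target. There are 200 camera calls.

## Working session

There is one attempt and no reset: what is moved stays moved. The work goes in short steps, Python scripts to look and compute and a shell command to move; the robot and the scene stay as the last step left them, time stands still between calls to the robot, and variables do not carry over. Pictures are saved under pics/ and viewed, at most 10 in all, crops included, and the job is handed in when it is done.

```bash
ls; mkdir -p pics; python3 - <<'E'
from plant import ctrl, optics
import cv2,json,numpy as np
print(ctrl.get_state())
for n in("side","top"):
    c=optics.read_camera(n); cv2.imwrite(f"pics/{n}0.png",c["color"])
    np.savez(f"{n}0.npz",**{k:np.array(c[k]) for k in("K","D","R","t")})
    print(n,-np.array(c["R"]).T@np.array(c["t"]))
E
```

```text
pics
{'time': 0.0, 'qpos': array([-1.37997760e+00,  2.87200592e-01,  1.57815647e+00, -2.68308902e-05,
        1.27859992e+00, -1.49988359e-01]), 'dq': array([ 0.00022445, -0.00230722,  0.00094516,  0.00041847,  0.00024952,
        0.00230485]), 'joint_efforts': array([-2.30592667e-05, -4.05978942e+01, -2.92627984e+01, -2.16356048e-04,
        5.79200860e-03,  1.38913060e-05]), 'eef_pos': array([ 0.22551062, -0.63546696,  0.20603507]), 'tcp_rot': array([ 9.85515068e-01,  1.69583765e-01, -3.69719940e-05, -1.18165639e-03]), 'contact_force': array([-0.59087626,  0.1881    ,  0.11316328]), 'wrist_torque': array([ 0.0034326 , -0.01645078, -0.04136737]), 'finger_force': 0.0, 'opening': 1.0017105261989554}
side [ 0.48608586 -0.67037607  0.57745803]
top [0.32306571 0.07559424 1.21647902]
```

View pics/side0.png

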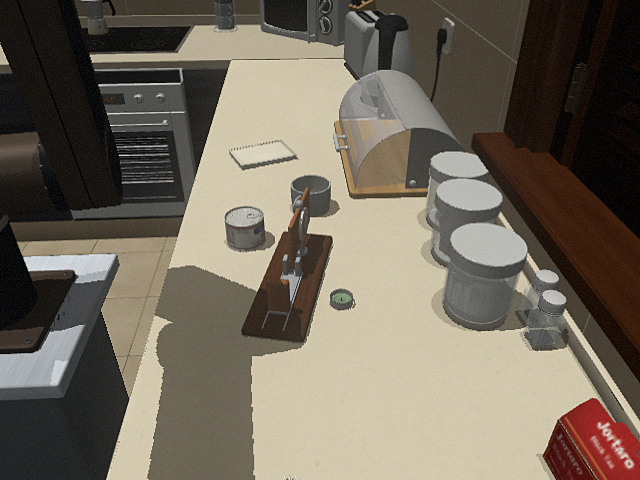

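View pics/top0.png

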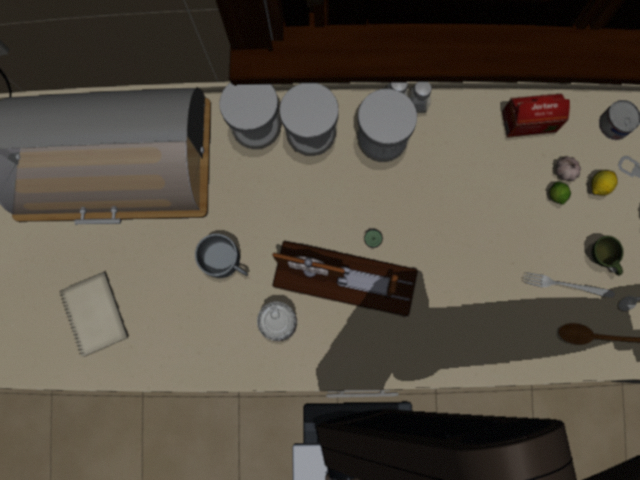

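The plinth in the top view has corners at about (283,241), (417,270), (410,314) and (274,284). The paddle is at (398,287), the tin at (277,321), the mug at (218,255) and the candle at (373,238). I'll zoom in and measure.

```bash
cat > h.py <<'E'
import numpy as np,cv2
def px2w(c,uv,z):
    K,D,R,t=[np.array(c[k],float) for k in("K","D","R","t")]
    n=cv2.undistortPoints(np.array(uv,float).reshape(-1,1,2),K,D).reshape(-1,2)
    d=np.c_[n,np.ones(len(n))]@R; o=-R.T@t
    return o+d*((z-o[2])/d[:,2])[:,None]
def w2px(c,X):
    K,D,R,t=[np.array(c[k],float) for k in("K","D","R","t")]
    return cv2.projectPoints(np.array(X,float).reshape(-1,1,3),cv2.Rodrigues(R)[0],t,K,D)[0].reshape(-1,2)
def stand(pose,P):  # stand frame pts -> world
    x,y,a=pose;P=np.atleast_2d(P);c,s=np.cos(a),np.sin(a)
    return np.c_[x+c*P[:,0]-s*P[:,1],y+s*P[:,0]+c*P[:,1],P[:,2]]
E
python3 - <<'E'
import cv2,numpy as np
from h import *
from scipy.optimize import least_squares
c=np.load("top0.npz")
q=[(283,241),(417,270),(410,314),(274,284)]
P=np.array([(50,70,14),(50,-215,14),(-50,-215,14),(-50,70,14)])/1e3
W=px2w(c,q,.014);print(W)
r=least_squares(lambda p:(w2px(c,stand(p,P))-q).ravel(),[W[0,0],W[0,1],0]);p=r.x;print(p,r.fun)
im=cv2.imread("pics/top0.png");im=cv2.convertScaleAbs(im,alpha=1.8,beta=15)
S=4;x0,y0=190,215
big=cv2.resize(im[y0:y0+140,x0:x0+200+40],None,fx=S*.83,fy=S*.83,interpolation=cv2.INTER_CUBIC);S*=.83
def line(pts,col):
    u=((w2px(c,stand(p,np.array(pts)/1e3))-[x0,y0])*S+S/2).astype(int)
    cv2.polylines(big,[u.reshape(-1,1,2)],True,col,1)
line(P*1e3,(0,255,0))
line([(4,70,115),(4,-70,115),(-4,-70,115),(-4,70,115)],(0,0,255))
line([(18,-159,80),(18,-171,80),(-18,-171,80),(-18,-159,80)],(255,0,0))
cv2.imwrite("pics/top0z.png",big)
for n,uv,z in(("tin",(277,318),.058),("mug",(218,250),.059),("candle",(373,238),.015)):print(n,px2w(c,[uv],z))
E
```

```text
[[ 0.55666569  0.17518448  0.014     ]
 [ 0.49188186 -0.09757968  0.014     ]
 [ 0.40277951 -0.07985145  0.014     ]
 [ 0.46817848  0.19361125  0.014     ]]
[ 0.49659706  0.11839193 -0.23056163] [ 0.03308349 -2.20088092  2.2356439  -2.11255866 -0.1056144   1.98989584
 -2.14253783  2.12089674]
tin [[0.39655162 0.18351791 0.058     ]]
mug [[0.5319303  0.30065243 0.059     ]]
candle [[ 0.5596304  -0.00962801  0.015     ]]
```

View pics/top0z.png

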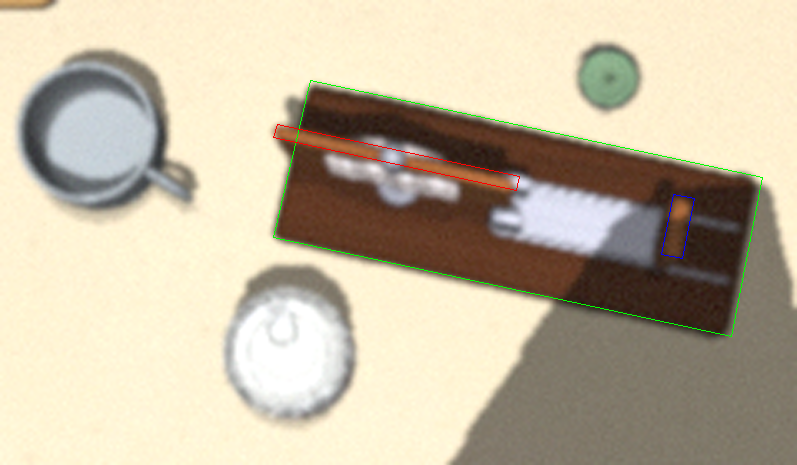

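Zoomed, the fitted outlines sit on the plinth, board and paddle: pivot (0.497, 0.118), yaw −13.2°. In stand coordinates the tin, mug and candle lie where the task puts them.

Plan:
1. Align the tool so its x runs along the stand's +y.
2. Push the paddle with closed fingers along tool −x.
3. Grip the right end of the board and carry it round counter-clockwise.

The first call turns the tool and closes the fingers.

```bash
python3 -m creep '[{"rz":-6.37,"grip":0},{"rz":-6.37,"grip":0},{"rz":-6.37,"grip":0},{"rz":-6.37,"grip":0},{"rz":-6.37,"grip":0},{"rz":-6.37,"grip":0},{"rz":-6.37,"grip":0},{"rz":-6.37,"grip":0},{"rz":-6.37,"grip":0},{"y":10,"grip":0}]' 30
cat >> h.py <<'E'
from scipy.spatial.transform import Rotation as Ro
POSE=[0.4966,0.1184,-0.2306]
def rep():
    from plant import ctrl
    s=ctrl.get_state();x,y,a=POSE;d=s["eef_pos"]-[x,y,0];c,q=np.cos(a),np.sin(a)
    R=Ro.from_quat(s["tcp_rot"]).as_matrix()
    print("t",round(s["time"],2),"TCP stand mm",np.round(1e3*np.array([c*d[0]+q*d[1],-q*d[0]+c*d[1],d[2]]),1),"toolx yaw in stand",round(np.degrees(np.arctan2(R[1,0],R[0,0])-a),2),"toolz",R[:,2].round(3),"F",s["contact_force"].round(1),"op",round(float(s["opening"]),3),"q",s["qpos"].round(2))
E
python3 -c "from h import *;rep()"
```

```text
t 0.1 TCP stand mm [ -91.6 -795.9  206.1] toolx yaw in stand 32.74 toolz [-0.     0.002 -1.   ] F [ 0.  -0.5  0.5] op 1.0 q [-1.38  0.29  1.58 -0.    1.28 -0.15]$[0]: bad value
```

```bash
python3 -m creep '[{"x":0,"y":0,"z":0,"rx":0,"ry":0,"rz":-6.37,"grip":0.0},{"x":0,"y":0,"z":0,"rx":0,"ry":0,"rz":-6.37,"grip":0.0},{"x":0,"y":0,"z":0,"rx":0,"ry":0,"rz":-6.37,"grip":0.0},{"x":0,"y":0,"z":0,"rx":0,"ry":0,"rz":-6.37,"grip":0.0},{"x":0,"y":0,"z":0,"rx":0,"ry":0,"rz":-6.37,"grip":0.0},{"x":0,"y":0,"z":0,"rx":0,"ry":0,"rz":-6.37,"grip":0.0},{"x":0,"y":0,"z":0,"rx":0,"ry":0,"rz":-6.37,"grip":0.0},{"x":0,"y":0,"z":0,"rx":0,"ry":0,"rz":-6.37,"grip":0.0},{"x":0,"y":0,"z":0,"rx":0,"ry":0,"rz":-6.37,"grip":0.0},{"x":0,"y":10,"z":0,"rx":0,"ry":0,"rz":0,"grip":0.0}]' 30;python3 -c "from h import *;rep()"
```

```text
time: 0.93
eef_pos: [0.2343, -0.6381, 0.2067]
tcp_rot: [0.783, 0.622, 0.0, -0.001]
contact_force: [0.3, -0.3, -0.3]
opening: 0.002
finger_force: 0.0
t 0.93 TCP stand mm [ -82.4 -796.4  206.7] toolx yaw in stand 90.09 toolz [-0.001  0.002 -1.   ] F [ 0.3 -0.3 -0.3] op 0.002 q [-1.37  0.3   1.56 -0.    1.28 -1.14]
```

```bash
python3 -m creep '[{"x":20,"y":12,"z":0,"rx":0,"ry":0,"rz":0,"grip":0.0},{"x":30,"y":12,"z":0,"rx":0,"ry":0,"rz":0,"grip":0.0},{"x":34,"y":12,"z":0,"rx":0,"ry":0,"rz":0,"grip":0.0},{"x":34,"y":12,"z":0,"rx":0,"ry":0,"rz":0,"grip":0.0},{"x":34,"y":12,"z":0,"rx":0,"ry":0,"rz":0,"grip":0.0},{"x":34,"y":12,"z":0,"rx":0,"ry":0,"rz":0,"grip":0.0},{"x":34,"y":5,"z":0,"rx":0,"ry":0,"rz":0,"grip":0.0},{"x":34,"y":5,"z":0,"rx":0,"ry":0,"rz":0,"grip":0.0},{"x":34,"y":0,"z":0,"rx":0,"ry":0,"rz":0,"grip":0.0},{"x":34,"y":0,"z":0,"rx":0,"ry":0,"rz":0,"grip":0.0}]';python3 -m creep '[{"x":34,"y":0,"z":0,"rx":0,"ry":0,"rz":0,"grip":0.0},{"x":34,"y":0,"z":0,"rx":0,"ry":0,"rz":0,"grip":0.0},{"x":34,"y":0,"z":0,"rx":0,"ry":0,"rz":0,"grip":0.0},{"x":34,"y":0,"z":0,"rx":0,"ry":0,"rz":0,"grip":0.0},{"x":34,"y":0,"z":0,"rx":0,"ry":0,"rz":0,"grip":0.0},{"x":34,"y":0,"z":0,"rx":0,"ry":0,"rz":0,"grip":0.0},{"x":34,"y":0,"z":0,"rx":0,"ry":0,"rz":0,"grip":0.0},{"x":34,"y":0,"z":0,"rx":0,"ry":0,"rz":0,"grip":0.0},{"x":30,"y":0,"z":0,"rx":0,"ry":0,"rz":0,"grip":0.0},{"x":20,"y":0,"z":0,"rx":0,"ry":0,"rz":0,"grip":0.0}]';python3 -c "from h import *;rep()"
```

```text
time: 1.77
eef_pos: [0.3893, -0.3415, 0.2072]
tcp_rot: [0.784, 0.62, 0.0, -0.0]
contact_force: [0.5, 1.1, -0.6]
opening: 0.002
finger_force: 0.0
time: 2.6
eef_pos: [0.462, -0.0269, 0.2074]
tcp_rot: [0.784, 0.621, 0.0, -0.0]
contact_force: [0.5, -0.6, 0.6]
opening: 0.003
finger_force: 0.0
t 2.6 TCP stand mm [  -0.5 -149.4  207.4] toolx yaw in stand 90.01 toolz [ 0.     0.001 -1.   ] F [ 0.5 -0.6  0.6] op 0.003 q [-0.28 -0.2   2.08  0.    1.26 -0.05]
```

```bash
python3 -m creep '[{"x":16,"y":0,"z":0,"rx":0,"ry":0,"rz":0,"grip":0.0},{"x":15,"y":0,"z":10,"rx":0,"ry":0,"rz":0,"grip":0.0},{"x":0,"y":0,"z":22,"rx":0,"ry":0,"rz":0,"grip":0.0},{"x":0,"y":0,"z":22,"rx":0,"ry":0,"rz":0,"grip":0.0},{"x":0,"y":0,"z":22,"rx":0,"ry":0,"rz":0,"grip":0.0},{"x":0,"y":0,"z":22,"rx":0,"ry":0,"rz":0,"grip":0.0},{"x":0,"y":0,"z":22,"rx":0,"ry":0,"rz":0,"grip":0.0},{"x":0,"y":0,"z":18,"rx":0,"ry":0,"rz":0,"grip":0.0},{"x":0,"y":0,"z":14,"rx":0,"ry":0,"rz":0,"grip":0.0},{"x":0,"y":0,"z":7,"rx":0,"ry":0,"rz":0,"grip":0.0}]';python3 - <<'E'
from h import *;rep()
from plant import optics
a=optics.read_camera("top")["color"];b=optics.read_camera("side")["color"]
a=cv2.convertScaleAbs(cv2.resize(a[215:335,250:440],None,fx=2.1*2,fy=4.2),alpha=1.6,beta=15)[:, :798]
b=cv2.resize(b[170:350,220:350],None,fx=3,fy=3)
cv2.imwrite("pics/b.png",b);cv2.imwrite("pics/a.png",a)
E
```

```text
time: 3.43
eef_pos: [0.4673, 0.001, 0.0461]
tcp_rot: [0.784, 0.621, -0.001, -0.002]
contact_force: [-1.1, 0.1, 0.0]
opening: 0.0
finger_force: 0.0
t 3.43 TCP stand mm [  -1.7 -121.    46.1] toolx yaw in stand 89.93 toolz [-0.004  0.001 -1.   ] F [-1.1  0.1  0. ] op 0.0 q [-0.22  0.03  2.19  0.    0.92  0.02]
```

View pics/b.png

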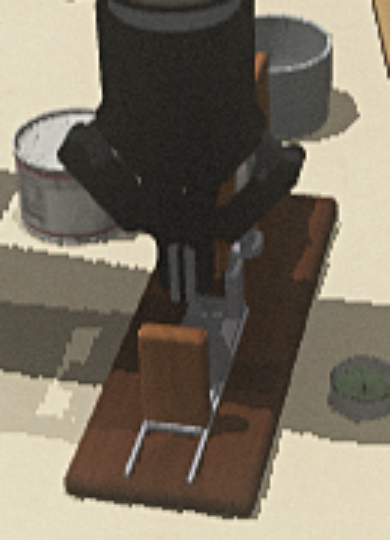

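The side view shows the closed fingers in the gap, with the paddle in front of them and nothing touching. Now I push outward.

```bash
python3 -m creep '[{"x":-7,"y":1,"z":0,"rx":0,"ry":0,"rz":0,"grip":0.0},{"x":-7,"y":0,"z":0,"rx":0,"ry":0,"rz":0,"grip":0.0},{"x":-6,"y":0,"z":0,"rx":0,"ry":0,"rz":0,"grip":0.0},{"x":-5,"y":0,"z":0,"rx":0,"ry":0,"rz":0,"grip":0.0},{"x":-5,"y":0,"z":0,"rx":0,"ry":0,"rz":0,"grip":0.0},{"x":-5,"y":0,"z":0,"rx":0,"ry":0,"rz":0,"grip":0.0},{"x":-5,"y":0,"z":0,"rx":0,"ry":0,"rz":0,"grip":0.0},{"x":-5,"y":0,"z":0,"rx":0,"ry":0,"rz":0,"grip":0.0},{"x":-4,"y":0,"z":0,"rx":0,"ry":0,"rz":0,"grip":0.0},{"x":-3,"y":0,"z":0,"rx":0,"ry":0,"rz":0,"grip":0.0}]';python3 -c "from h import *;rep()"
```

```text
time: 4.37
eef_pos: [0.4578, -0.0511, 0.0485]
tcp_rot: [0.784, 0.621, 0.0, 0.0]
contact_force: [0.2, 1.3, 1.6]
opening: 0.002
finger_force: 0.8
t 4.37 TCP stand mm [   1.  -173.9   48.5] toolx yaw in stand 90.05 toolz [ 0.  0. -1.] F [0.2 1.3 1.6] op 0.002 q [-0.33  0.01  2.21  0.    0.92 -0.1 ]
```

```bash
python3 -m creep '[{"x":-2,"y":0,"z":0,"rx":0,"ry":0,"rz":0,"grip":0.0},{"x":-1,"y":0,"z":0,"rx":0,"ry":0,"rz":0,"grip":0.0},{"x":0,"y":0,"z":0,"rx":0,"ry":0,"rz":0,"grip":0.0},{"x":12,"y":0,"z":0,"rx":0,"ry":0,"rz":0,"grip":0.0},{"x":12,"y":0,"z":0,"rx":0,"ry":0,"rz":0,"grip":0.0},{"x":6,"y":0,"z":-10,"rx":0,"ry":0,"rz":0,"grip":0.0},{"x":0,"y":0,"z":-25,"rx":0,"ry":0,"rz":0,"grip":0.0},{"x":0,"y":0,"z":-30,"rx":0,"ry":0,"rz":0,"grip":0.0},{"x":0,"y":0,"z":-30,"rx":0,"ry":0,"rz":0,"grip":0.0},{"x":0,"y":0,"z":-15,"rx":0,"ry":0,"rz":0,"grip":1.0}]';python3 - <<'E'
from h import *;rep()
from plant import optics
b=optics.read_camera("side")
im=b["color"]
def line(pts,col):
    u=((w2px(b,stand(POSE,np.array(pts)/1e3))-[200,170])*3+1).astype(int)
    cv2.polylines(o,[u.reshape(-1,1,2)],True,col,1)
o=cv2.resize(im[170:350,200:400],None,fx=3,fy=3)
line([(-50,70,14),(-50,-215,14),(50,-215,14),(50,70,14)],(0,255,0))
line([(-18,-201,80),(18,-201,80),(18,-201,18),(-18,-201,18)],(255,0,0)) # outer paddle face if tab=30
line([(4,-70,115),(-4,-70,115),(-4,-70,40),(4,-70,40)],(0,0,255))
cv2.imwrite("pics/c.png",o)
E
```

```text
time: 5.2
eef_pos: [0.4656, -0.0248, 0.1629]
tcp_rot: [0.783, 0.622, 0.001, 0.002]
contact_force: [1.1, -0.3, -0.7]
opening: 0.124
finger_force: 0.0
t 5.2 TCP stand mm [   2.6 -146.5  162.9] toolx yaw in stand 90.12 toolz [ 0.005 -0.002 -1.   ] F [ 1.1 -0.3 -0.7] op 0.124 q [-0.27 -0.15  2.12 -0.    1.16 -0.04]
```

View pics/c.png

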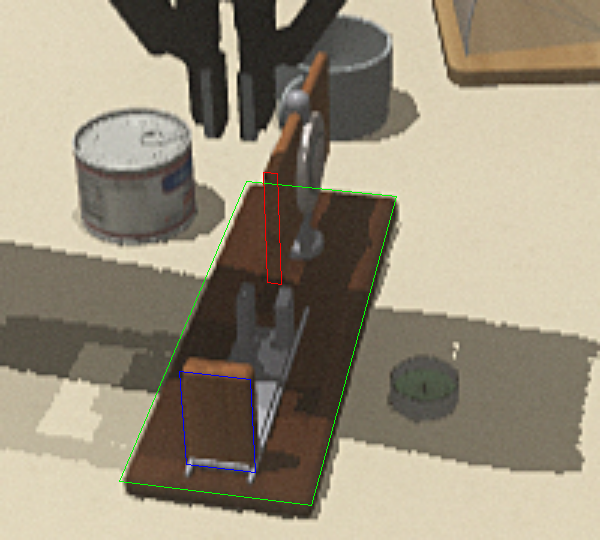

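The side view shows the lock tab out: the paddle lies at the drawn 30 mm outline, at (215,415), and the fork at (265,310) is well clear of the board end. The board outline fits too. Next I move over the right end and go down with the fingers open.

```bash
python3 -m creep '[{"x":15,"y":-1,"z":0,"rx":0,"ry":0,"rz":0,"grip":0.7},{"x":20,"y":-1,"z":0,"rx":0,"ry":0,"rz":0,"grip":0.7},{"x":20,"y":0,"z":0,"rx":0,"ry":0,"rz":0,"grip":0.7},{"x":20,"y":0,"z":0,"rx":0,"ry":0,"rz":0,"grip":0.7},{"x":14,"y":0,"z":0,"rx":0,"ry":0,"rz":0,"grip":0.7},{"x":0,"y":0,"z":0,"rx":0,"ry":0,"rz":0,"grip":0.7},{"x":0,"y":0,"z":18,"rx":0,"ry":0,"rz":0,"grip":0.7},{"x":0,"y":0,"z":22,"rx":0,"ry":0,"rz":0,"grip":0.7},{"x":0,"y":0,"z":22,"rx":0,"ry":0,"rz":0,"grip":0.7},{"x":0,"y":0,"z":14,"rx":0,"ry":0,"rz":0,"grip":0.7}]';python3 - <<'E'
from h import *;rep()
E
```

```text
time: 6.08
eef_pos: [0.4805, 0.0622, 0.08]
tcp_rot: [0.783, 0.622, -0.002, -0.001]
contact_force: [-1.2, 0.1, -0.5]
opening: 0.701
finger_force: 0.0
t 6.08 TCP stand mm [ -2.8 -58.4  80. ] toolx yaw in stand 90.09 toolz [-0.004 -0.001 -1.   ] F [-1.2  0.1 -0.5] op 0.701 q [-0.08  0.02  2.13 -0.    1.    0.15]
```

```bash
python3 -m creep '[{"x":1,"y":1,"z":2,"rx":0,"ry":0,"rz":0,"grip":0.7},{"x":0,"y":0,"z":0,"rx":0,"ry":0,"rz":0,"grip":0.4},{"x":0,"y":0,"z":0,"rx":0,"ry":0,"rz":0,"grip":0.3},{"x":0,"y":0,"z":0,"rx":0,"ry":0,"rz":0,"grip":0.2},{"x":0,"y":0,"z":0,"rx":0,"ry":0,"rz":0,"grip":0.1},{"x":0,"y":0,"z":0,"rx":0,"ry":0,"rz":0,"grip":0.0},{"x":0,"y":0,"z":0,"rx":0,"ry":0,"rz":0,"grip":0.0},{"x":0,"y":0,"z":0,"rx":0,"ry":0,"rz":0,"grip":0.0},{"x":0,"y":0,"z":0,"rx":0,"ry":0,"rz":0,"grip":0.0},{"x":0,"y":0,"z":0,"rx":0,"ry":0,"rz":0,"grip":0.0}]' 25;python3 - <<'E'
from h import *;rep()
E
```

```text
time: 6.92
eef_pos: [0.4847, 0.0633, 0.0818]
tcp_rot: [0.783, 0.622, 0.001, 0.001]
contact_force: [0.2, -0.9, 6.4]
opening: 0.083
finger_force: 29.9
t 6.92 TCP stand mm [  1.  -56.4  81.8] toolx yaw in stand 90.07 toolz [ 0.003 -0.001 -1.   ] F [ 0.2 -0.9  6.4] op 0.083 q [-0.08  0.02  2.13 -0.    0.99  0.15]
```

The grip is good: opening 0.083 is 7 mm on the 8 mm board. I swing it about the pivot at 6° per row.

```bash
python3 -m creep '[{"x":0.3,"y":5.9,"z":0,"rx":0,"ry":0,"rz":-6,"grip":0.0},{"x":0.3,"y":5.9,"z":0,"rx":0,"ry":0,"rz":-6,"grip":0.0},{"x":0.3,"y":5.9,"z":0,"rx":0,"ry":0,"rz":-6,"grip":0.0},{"x":0.3,"y":5.9,"z":0,"rx":0,"ry":0,"rz":-6,"grip":0.0},{"x":0.3,"y":5.9,"z":0,"rx":0,"ry":0,"rz":-6,"grip":0.0},{"x":0.3,"y":5.9,"z":0,"rx":0,"ry":0,"rz":-6,"grip":0.0},{"x":0.3,"y":5.9,"z":0,"rx":0,"ry":0,"rz":-6,"grip":0.0},{"x":0.3,"y":5.9,"z":0,"rx":0,"ry":0,"rz":-6,"grip":0.0},{"x":0.3,"y":5.9,"z":0,"rx":0,"ry":0,"rz":-6,"grip":0.0},{"x":0.3,"y":5.9,"z":0,"rx":0,"ry":0,"rz":-6,"grip":0.0}]';python3 - <<'E'
from h import *;rep()
E
```

```text
time: 7.75
eef_pos: [0.5401, 0.0799, 0.0819]
tcp_rot: [0.366, 0.931, 0.001, 0.003]
contact_force: [3.7, 0.1, 3.3]
opening: 0.083
finger_force: 29.6
t 7.75 TCP stand mm [ 51.2 -27.6  81.9] toolx yaw in stand 150.29 toolz [ 0.006  0.    -1.   ] F [3.7 0.1 3.3] op 0.083 q [-0.04  0.14  1.99  0.    1.   -0.86]
```

```bash
python3 -m creep '[{"x":0.4,"y":5.9,"z":0,"rx":0,"ry":0,"rz":-6,"grip":0.0},{"x":0.4,"y":5.9,"z":0,"rx":0,"ry":0,"rz":-6,"grip":0.0},{"x":0.4,"y":5.9,"z":0,"rx":0,"ry":0,"rz":-6,"grip":0.0},{"x":0.4,"y":5.9,"z":0,"rx":0,"ry":0,"rz":-6,"grip":0.0},{"x":0.4,"y":5.9,"z":0,"rx":0,"ry":0,"rz":-6,"grip":0.0},{"x":0.4,"y":5.9,"z":0,"rx":0,"ry":0,"rz":-6,"grip":0.0},{"x":0.3,"y":5.9,"z":0,"rx":0,"ry":0,"rz":-6,"grip":0.0},{"x":0.3,"y":5.9,"z":0,"rx":0,"ry":0,"rz":-6,"grip":0.0},{"x":0.3,"y":5.9,"z":0,"rx":0,"ry":0,"rz":-6,"grip":0.0},{"x":0.3,"y":5.9,"z":0,"rx":0,"ry":0,"rz":-6,"grip":0.0}]';python3 - <<'E'
from h import *;rep()
E
```

```text
time: 8.58
eef_pos: [0.5534, 0.1362, 0.0819]
tcp_rot: [-0.148, 0.989, 0.001, 0.005]
contact_force: [7.2, 2.6, 1.6]
opening: 0.086
finger_force: 29.2
t 8.58 TCP stand mm [51.2 30.3 81.9] toolx yaw in stand -149.71 toolz [ 0.009  0.003 -1.   ] F [7.2 2.6 1.6] op 0.086 q [ 0.06  0.19  1.94  0.    1.   -1.81]
```

```bash
python3 -m creep '[{"x":0.3,"y":5.9,"z":0,"rx":0,"ry":0,"rz":-6,"grip":0.0},{"x":0.3,"y":5.9,"z":0,"rx":0,"ry":0,"rz":-6,"grip":0.0},{"x":0.3,"y":5.9,"z":0,"rx":0,"ry":0,"rz":-6,"grip":0.0},{"x":0.3,"y":5.9,"z":0,"rx":0,"ry":0,"rz":-6,"grip":0.0},{"x":0.3,"y":5.9,"z":0,"rx":0,"ry":0,"rz":-6,"grip":0.0},{"x":0.3,"y":5.9,"z":0,"rx":0,"ry":0,"rz":-6,"grip":0.0},{"x":0.3,"y":5.9,"z":0,"rx":0,"ry":0,"rz":-6,"grip":0.0},{"x":0.3,"y":5.9,"z":0,"rx":0,"ry":0,"rz":-6,"grip":0.0},{"x":0.3,"y":5.9,"z":0,"rx":0,"ry":0,"rz":-6,"grip":0.0},{"x":0.3,"y":5.9,"z":0,"rx":0,"ry":0,"rz":-6,"grip":0.0}]';python3 - <<'E'
from h import *;rep()
E
```

```text
time: 9.42
eef_pos: [0.5109, 0.1758, 0.0819]
tcp_rot: [-0.623, 0.782, -0.0, 0.004]
contact_force: [3.0, 3.9, 2.8]
opening: 0.081
finger_force: 29.4
t 9.42 TCP stand mm [ 0.8 59.2 81.9] toolx yaw in stand -89.65 toolz [ 0.006  0.004 -1.   ] F [3.  3.9 2.8] op 0.081 q [ 0.14  0.13  2.01  0.    1.   -2.78]
```

```bash
python3 -m creep '[{"x":0,"y":0,"z":0,"rx":0,"ry":0,"rz":0,"grip":0.0},{"x":0,"y":0,"z":0,"rx":0,"ry":0,"rz":0,"grip":0.0},{"x":0,"y":0,"z":0,"rx":0,"ry":0,"rz":0,"grip":0.3},{"x":0,"y":0,"z":0,"rx":0,"ry":0,"rz":0,"grip":0.5},{"x":0,"y":0,"z":0,"rx":0,"ry":0,"rz":0,"grip":0.5},{"x":0,"y":0,"z":0,"rx":0,"ry":0,"rz":0,"grip":0.5},{"x":0,"y":0,"z":0,"rx":0,"ry":0,"rz":0,"grip":0.5},{"x":0,"y":0,"z":-15,"rx":0,"ry":0,"rz":0,"grip":0.5},{"x":0,"y":0,"z":-30,"rx":0,"ry":0,"rz":0,"grip":0.5},{"x":0,"y":0,"z":-40,"rx":0,"ry":0,"rz":0,"grip":0.5}]';python3 -m creep '[{"x":-15,"y":0,"z":-40,"rx":0,"ry":0,"rz":0,"grip":0.5},{"x":-25,"y":0,"z":-40,"rx":0,"ry":0,"rz":0,"grip":0.5},{"x":-30,"y":-20,"z":-30,"rx":0,"ry":0,"rz":0,"grip":0.5},{"x":-30,"y":-30,"z":-20,"rx":0,"ry":0,"rz":0,"grip":0.5},{"x":-30,"y":-20,"z":0,"rx":0,"ry":0,"rz":0,"grip":0.5},{"x":-30,"y":0,"z":0,"rx":0,"ry":0,"rz":0,"grip":0.5},{"x":-30,"y":0,"z":0,"rx":0,"ry":0,"rz":0,"grip":0.5},{"x":-30,"y":0,"z":0,"rx":0,"ry":0,"rz":0,"grip":0.5},{"x":-25,"y":0,"z":0,"rx":0,"ry":0,"rz":0,"grip":0.5},{"x":-15,"y":0,"z":0,"rx":0,"ry":0,"rz":0,"grip":0.5}]';python3 - <<'E'
from h import *;rep()
from plant import optics
for n,(x0,y0,w,h),al in(("top",(190,215,240,140),1.8),("side",(200,170,200,180),1.)):
    b=optics.read_camera(n);S=3.3 if n=="top" else 3
    cv2.imwrite(f"pics/{n}1_raw.png",b["color"])
    o=cv2.convertScaleAbs(cv2.resize(b["color"][y0:y0+h,x0:x0+w],None,fx=S,fy=S,interpolation=cv2.INTER_CUBIC),alpha=al)
    def line(pts,col):
        u=((w2px(b,stand(POSE,np.array(pts)/1e3))-[x0,y0])*S+S/2).astype(int)
        cv2.polylines(o,[u.reshape(-1,1,2)],True,col,1)
    line([(-50,70,14),(-50,-215,14),(50,-215,14),(50,70,14)],(0,255,0))
    if n=="top":line([(4,70,115),(4,-70,115),(-4,-70,115),(-4,70,115)],(0,0,255))
    else: line([(4,-70,115),(-4,-70,115),(-4,-70,40),(4,-70,40)],(0,0,255))
    cv2.imwrite(f"pics/{n}1.png",o)
E
```

```text
time: 10.25
eef_pos: [0.5059, 0.1731, 0.1624]
tcp_rot: [-0.621, 0.783, 0.002, -0.004]
contact_force: [0.0, 0.6, 0.8]
opening: 0.502
finger_force: 0.0
time: 11.08
eef_pos: [0.6282, 0.4048, 0.2829]
tcp_rot: [-0.622, 0.783, 0.0, -0.001]
contact_force: [0.1, -0.6, -0.0]
opening: 0.498
finger_force: 0.0
t 11.08 TCP stand mm [ 62.7 308.9 282.9] toolx yaw in stand -89.85 toolz [-0.002  0.    -1.   ] F [ 0.1 -0.6 -0. ] op 0.498 q [ 0.44  0.41  1.29  0.    1.45 -2.48]
```

View pics/top1.png

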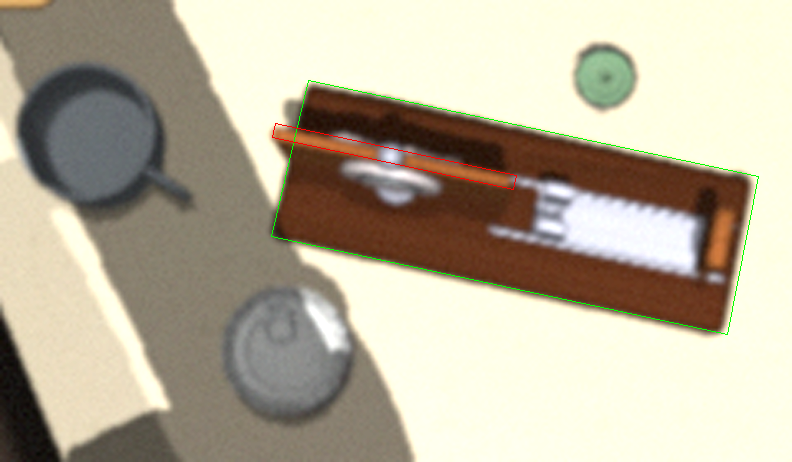

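View pics/side1.png

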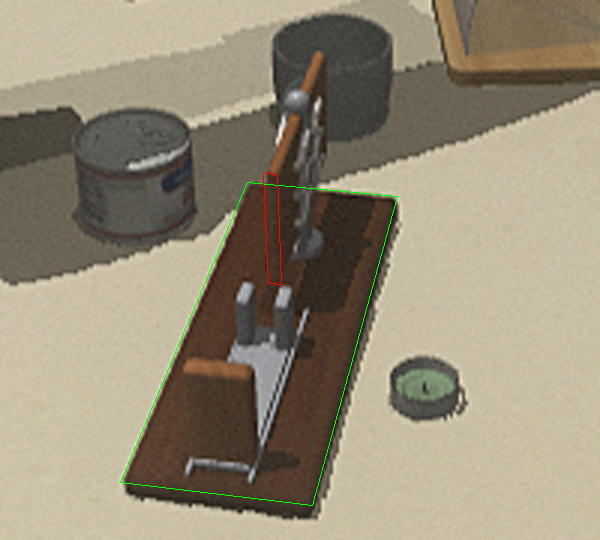

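In the top view the plate emblem's rim now faces −x at (392,178). The tab is out, the board lies on its outline, and the tin, mug and candle haven't moved. I'll check squareness in numbers.

```bash
python3 - <<'E'
from h import *
c=np.load("top0.npz")
for f in("top0","top1_raw"):
    im=cv2.imread(f"pics/{f}.png").astype(int)
    m=(im[...,2]-im[...,0]>45)&(im[...,2]>80); m=m.astype(np.uint8)
    m[:240]=0;m[285:]=0;m[:,:270]=0;m[:,348:]=0
    n,l,st,_=cv2.connectedComponentsWithStats(m);k=1+st[1:,4].argmax()
    v,u=np.nonzero(l==k);W=px2w(c,np.c_[u,v],.115)[:,:2]
    vx,vy,px,py=cv2.fitLine(W.astype(np.float32),cv2.DIST_HUBER,0,.001,.001).ravel()
    # plinth long edges from dark mask
    g=im.sum(2);mid=[]
    for col in range(300,405,3):
        a=g[225:330,col]; d=np.diff(cv2.GaussianBlur(a.astype(np.float32).reshape(-1,1),(1,5),0).ravel())
        mid.append((col,226+d[:60].argmin()))
    E=px2w(c,mid,.014)[:,:2];e=cv2.fitLine(E.astype(np.float32),cv2.DIST_HUBER,0,.001,.001).ravel()
    ang=lambda x,y:np.degrees(np.arctan(-x/y))
    print(f,st[k],"board",ang(vx,vy),"at",px,py,"plinth back edge",ang(e[0],e[1]))
E
```

```text
top0 [313 263  31   9  73] board -13.955589 at 0.4858057 0.08149883 plinth back edge -13.659509
top1_raw [272 254  32   9 107] board -12.740048 at 0.5043803 0.15844788 plinth back edge -13.8478565
```

```bash
python3 - <<'E'
from h import *
c=np.load("top0.npz");ang=lambda x,y:np.degrees(np.arctan(-x/y))
def fl(P): 
    e=cv2.fitLine(np.float32(P),cv2.DIST_HUBER,0,1e-4,1e-4).ravel();return round(float(ang(e[0],e[1])),2)
for f in("top0","top1_raw"):
    im=cv2.imread(f"pics/{f}.png").astype(int)
    red=np.clip(im[...,2]-im[...,0]-25,0,None)
    top=w2px(c,stand(POSE,[[0,.066,.115],[0,-.066,.115]]))
    # board: redness-weighted row centroid within +-4 px of outline
    P=[]
    for s in np.linspace(0,1,45):
        if .3<s<.7: continue
        u,v=top[0]+s*(top[1]-top[0]);u=int(round(u));vs=np.arange(int(v)-4,int(v)+6);w=red[vs,u].astype(float)**2
        if w.sum()>0:P.append((u,(w*vs).sum()/w.sum()))
    out=[fl(px2w(c,P,.115)[:,:2])]
    g=cv2.GaussianBlur(im.sum(2).astype(np.float32),(3,3),0)
    for x,sg,z in((.05,1,.014),(-.05,-1,.0)):
        Q=[]
        a,b=w2px(c,stand(POSE,[[x,.06 if x<0 else .03,z],[x,-.2,z]]))
        for s in np.linspace(0,1,60):
            u,v=a+s*(b-a);u=int(round(u));vs=np.arange(int(v)-6,int(v)+7)
            col=g[vs,u];d=np.abs(np.diff(col));d[d<.5*d.max()]=0
            Q.append((u,(d*(vs[:-1]+.5)).sum()/d.sum()))
        out.append(fl(px2w(c,Q,z)[:,:2]))
    print(f,"board,back,front",out)
E
```

```text
top0 board,back,front [-14.14, -13.65, -13.37]
top1_raw board,back,front [-12.62, -13.67, -13.36]
```

```bash
python3 -c "from plant import sign_off;print(sign_off())"
```

```text
the job is handed in; nothing more can be done
None
```

The lock tab is slid out (about 28–30 mm) and the sign is turned half a turn, with the plate emblem facing where the wavy lines were. It is square to its stand within about 1°, the tin, mug and candle are undisturbed, and the job was handed in at about 11 s.

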